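# Pin the retaining bar of a vial shaker

### The job

Swing the aluminium retaining bar over the capped vials on the shaker until it stops in the red fork, then take the orange-headed lock pin from its blue stand and push it fully home, down through the fork and the bar's eye, so that its head sits flush on the fork. Feel for the hole and work gently; never force the bar or the pin, let go at the end, and leave the other things on the bench alone.

Things in the scene. Friction and masses are not known exactly. Their poses are not given: they have to be found in the camera images.
- shaker: White bench shaker fixed to the table, deck 160 x 280 mm (x, y), 50 mm tall. Origin: centre of its underside; z up; y from the bar's pivot to the red fork. Pivot, bar and fork are one rigid unit, screwed on tight through slotted holes: the whole unit sits up to 6 mm off its drawing position along the shaker's x and, separately, up to 6 mm along y; this is not measured. Heights are exact.
- rack_top (a point): Middle of the yellow rack on the deck, at the height of the tops of its 10 white vial caps (108 mm above the table). The caps lie within 26 mm in x and 68 mm in y of it (shaker axes). The bar swings 6 mm above them.
- lock_hole (a point): Drawing position of the lock hole, centre of its mouth in the red fork's top face, 136 mm above the table, 95 mm from the deck's middle along +y. The true hole is off by the unit's unknown shift. Fork: two level cheeks 36 x 36 mm, 12 mm vertical hole through the middle of each; upper cheek 126 to 136 mm above the table, lower 98 to 110 mm; an 8 mm web on the +y side, no higher, joins them.
- pin_home (a point): Drawing position of the pin's tip when fully home, 48 mm below lock_hole (88 mm above the table); off sideways like the hole. It hangs free below the lower cheek.
- bar_pivot (a point): Drawing position of the bar's vertical pivot axis, at the height of the bar's top face (122 mm above the table), 95 mm from the deck's middle along -y; off by the same unknown shift as the hole. A 20 mm wide screw head, 5 mm tall, is on it.
- post_closed (a point): Where the foot of the bar's black post stands on the drawing with the bar at its stop (122 mm above the table, 120 mm from bar_pivot); it does not move with the bar. The post is upright, 16 mm in diameter, 40 mm tall (122 to 162 mm above the table), fixed on the bar 120 mm from the pivot: push or hold the bar by it.
- bar (a joint): Swing of the aluminium bar about its pivot, rad: 0 at its stop (along the shaker's y, its end in the fork), positive open, free end towards the shaker's -x (anticlockwise from above), limit 1.1. Light friction (0.12 N m), stays where left. Bar 34 mm wide, 8 mm thick (114 to 122 mm above the table); 12 mm eye 190 mm from the pivot, in line with the fork's holes only at the stop.
- pin: Loose lock pin standing upright in the stand, about 60 g: a steel shank 10 mm in diameter, 48 mm long, narrowing to 8.4 mm over the last 6 mm at the tip, below an orange head 18 x 18 mm square and 36 mm tall. Origin: the tip of the shank; z along the pin towards the head; x and y square to the head's flat sides.
- pin_head (a point): Point on the axis of the pin inside its orange head, 70 mm above the tip, 22 mm above the head's underside: a good height to grip.
- pin_stand: Blue block 70 x 70 mm, 55 mm tall, fixed to the table, with a vertical 14 mm through-hole in the middle that holds the pin, its head resting on the block's top. Origin: centre of the underside.
- amber_bottle: Amber bottle with a red cap, 90 mm in diameter, 170 mm tall; bystander. Origin: centre of its base.
- beaker: Glass beaker, 70 mm in diameter, 90 mm tall; bystander. Origin: centre of its base.
- sample_jar: Small jar with a white cap, 44 mm in diameter, 55 mm tall; bystander. Origin: centre of its base.
- screwdriver: Screwdriver lying on the bench; bystander. Origin: on the table under its middle.
- tip_box: Green box of pipette tips, 80 x 110 mm, 50 mm tall; bystander. Origin: centre of its underside.
- reagent: White bottle with a blue cap, 60 mm in diameter, 120 mm tall; bystander. Origin: centre of its base.
- vial: Small amber vial with a white cap, 26 mm in diameter, 50 mm tall; bystander. Origin: centre of its base.
Mind the look-alikes: they are no part of the job. What is shaped like the pin but pink or white is not meant.

How it is judged:
By the outcome, as a careful person would: the job done as asked, in the order asked, and still so for the second after the job is handed in, with the robot touching nothing.
It also fails if it takes over 61 s, if anything falls off the work surface, if the arm or the gripper's body presses on something with over 40 N, if the wrist force passes 120 N, or if a joint passes its speed limit or range.

### The arm

A 6-joint arm with a two-finger parallel gripper is mounted at the origin on the work surface. World frame = base frame: x ahead of the robot, y to its left, z up, the work surface at z = 0. Lengths are in mm, angles in rad, forces in N, time in s.
With the tool pointing down it reaches from about 300 to 875 mm from the base axis. Payload 6.4 kg.
Tool frame: the origin (TCP) lies on the centre line of the jaws, within the pads' length; the fingertips stand 17 mm ahead of it and the grasp point (between the pads) lies 2 mm behind it; z points along the fingers, y is the direction in which the jaws open and shut (so a half turn about z gives the same grasp; the last joint's range is limited). The gripper opens to 88 mm and grips with 3 to 60 N. Pads are 18 mm wide; open, the fingers measure 123 mm over their backs; the gripper's body (75 mm by 187 mm) begins 45 mm behind the grasp point.
Start: joints at [0.988, 0.181, 1.607, -0, 1.354, -0.206], TCP at [211.559, 534.681, 255.714] pointing down, gripper open.
Joint ranges: [-2.99, 2.99], [-0.89, 2.07], [0.3, 2.58], [-1.14, 4.28], [0, 2.63], [-3.12, 3.12]. Speed limits (rad/s): [2.57, 2.57, 3.01, 3.14, 3.14, 3.14].

### API

Orientations are given as a unit quaternion [x, y, z, w].
In Python, from bench import robot, viewer gives the robot as it stands. The module is installed in compiled form; this text tells all that it offers.
- The arm moves only by the tool jog_arm, never from a script. Its arguments are lists of equal length, an entry for each row: "linear": the shift along the world's x, y, z in units of 30 mm (1.0 is 30 mm), a list of three; "twist": the turn, a rotation vector about the world's x, y, z in units of 6 degrees (1.0 is 6 degrees), a list of three; "grip": the opening in per cent of the stroke, from 0 (shut) to 100 (fully open). A call has exactly 8 rows; each row is the pose to reach, as a shift and turn from the pose commanded when the call began; what a row does not reach only later rows make up. A row lasts 1/8 s, in which the tool goes at most 62.5 mm and 10.7 degrees, less where a joint would pass 70% of its speed; a pose out of reach is approached as far as the arm can. A call with a gripper value outside its range is refused whole. The fingers move at their own pace and stop on an object; "force" is the grip in N (left out, the last holds). Time passes only in rows, so rows that repeat a pose let the fingers close, or fill a call up. It gives the time, the measured TCP pose, the force and the opening at its end, in the units of the state.
- robot.read_state(): the state, without advancing time (a new reading comes with each control period).
- viewer.snapshot(name): name is "side" or "top" or "wrist"; returns the picture (420x560x3 uint8, blue, green, red); there is no depth.
- viewer.camera_params(name): a dict with "fx", "fy", "cx", "cy" (pixels), "camera_from_world" (4x4, takes a point from world to camera coordinates); the wrist camera has in their place "hand_eye" (4x4, takes a point from camera to tool coordinates, whose origin is the TCP and whose axes are the flange's). Camera axes: x right, y down, z forward; pixel columns grow to the right and rows downward; lengths in mm; the calibration is good to about 2 mm. A picture is of the moment at which its call begins: read the wrist's pose just before it. camera_params takes no time and is no camera call.
- robot.close_job(): hands the job in, once; it reports no verdict.
The state is a dict: "time_s": time; "qpos": joint angles; "joint_vel": joint speeds; "effort": joint torques, N m; "eef_pos": TCP position; "orientation": TCP orientation; "contact_force": force on the tool from outside, world axes, zero at the start; "wrist_torque": the same for the moment, N m; "finger_gap": finger opening in mm.
Only numpy, scipy, OpenCV 4.12 (cv2) and the standard library are available. Lean on these libraries where they do the work, as an engineer would, in place of code of your own. Each camera call takes 0.05 s, during which the arm holds its last target. There are 200 camera calls.

## Working session

There is one attempt and no reset: what is moved stays moved. The work goes in short steps, Python scripts to look and compute and a tool call to move; the robot and the scene stay as the last step left them, time stands still between calls to the robot, and variables do not carry over. Pictures are saved under pics/ and viewed, about 8 in all and at most 12, crops included, and the job is handed in when it is done.

Besides the shell and the picture viewer there is one more tool, called by a JSON object that holds its "fn" and its "kwargs". jog_arm: Moves the arm, as the interface text tells. Its arguments: {"type":"object","properties":{"linear":{"type":"array"},"twist":{"type":"array"},"grip":{"type":"array"},"force":{"type":"number"}},"required":["linear","twist","grip"]}

```bash
mkdir -p pics; cat > h.py <<'E'
import numpy as np, cv2
from bench import robot, viewer
from scipy.spatial.transform import Rotation as R
def cam(name, st=None):
    p=viewer.camera_params(name)
    K=np.array([[p['fx'],0,p['cx']],[0,p['fy'],p['cy']],[0,0,1]])
    if 'hand_eye' in p:
        T=np.eye(4);T[:3,:3]=R.from_quat(st['orientation']).as_matrix();T[:3,3]=st['eef_pos']
        W=T@np.array(p['hand_eye'])
    else: W=np.linalg.inv(np.array(p['camera_from_world']))
    return K,W
def ray(c,u,v):
    K,W=c; d=W[:3,:3]@np.linalg.inv(K)@[u,v,1]; return W[:3,3],d
def onz(c,u,v,z):
    o,d=ray(c,u,v); return o+d*(z-o[2])/d[2]
def proj(c,P):
    K,W=c; q=np.linalg.inv(W)@np.append(P,1); q=K@q[:3]; return q[:2]/q[2]
E
python3 - <<'E'
from h import *
s=robot.read_state();print(s)
ims=[viewer.snapshot(n) for n in('top','side')]
for n,i in zip(('top','side'),ims): cv2.imwrite(f'pics/{n}0.png',i); c=cam(n); print(n,c[0].round(1).tolist(),c[1].round(3).tolist())
print(np.array(viewer.camera_params('wrist')['hand_eye']).round(3).tolist(), viewer.camera_params('wrist')['fx'])
E
```

```text
{'time_s': 0.0, 'qpos': array([ 9.87692072e-01,  1.81523233e-01,  1.60803622e+00,  1.71672588e-06,
        1.35378944e+00, -2.06330095e-01]), 'joint_vel': array([-4.33665944e-05,  4.69442789e-04, -1.93320560e-04,  4.39471424e-05,
        9.63459299e-04, -2.31090500e-03]), 'effort': array([-2.15416931e-04, -4.33863187e+01, -3.41853940e+01,  7.01782317e-02,
        3.82705126e-02, -8.75087267e-05]), 'eef_pos': array([211.26246672, 534.22420975, 254.80649468]), 'orientation': array([ 1.87274865e-01,  9.82307159e-01, -8.10272490e-04, -3.38451102e-04]), 'contact_force': array([-0.19484419,  0.39053701,  0.47855401]), 'wrist_torque': array([-0.03527582,  0.01141274,  0.01287414]), 'finger_gap': 87.8491596255249}
top [[541.9, 0.0, 274.3], [0.0, 541.9, 205.4], [0.0, 0.0, 1.0]] [[-0.027, -0.997, 0.072, 507.491], [-1.0, 0.027, 0.003, 14.713], [-0.005, -0.072, -0.997, 1395.01], [0.0, 0.0, 0.0, 1.0]]
side [[401.2, 0.0, 280.7], [0.0, 401.2, 211.7], [0.0, 0.0, 1.0]] [[0.973, -0.145, 0.182, 444.299], [-0.232, -0.541, 0.808, -697.97], [-0.019, -0.828, -0.56, 596.36], [0.0, 0.0, 0.0, 1.0]]
[[0.0, -0.955, -0.298, 77.1], [1.0, -0.0, 0.001, -0.685], [-0.001, -0.298, 0.955, -129.339], [0.0, 0.0, 0.0, 1.0]] 306.69498197299777
```

View pics/top0.png

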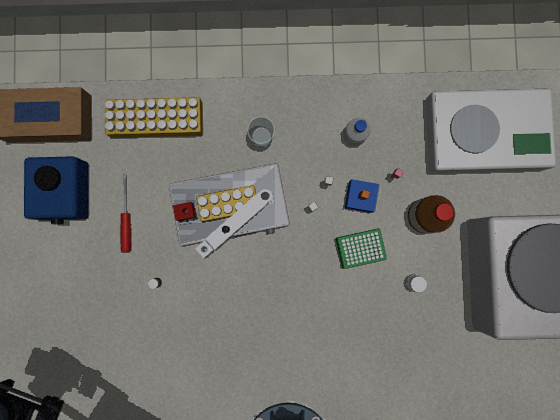

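View pics/side0.png

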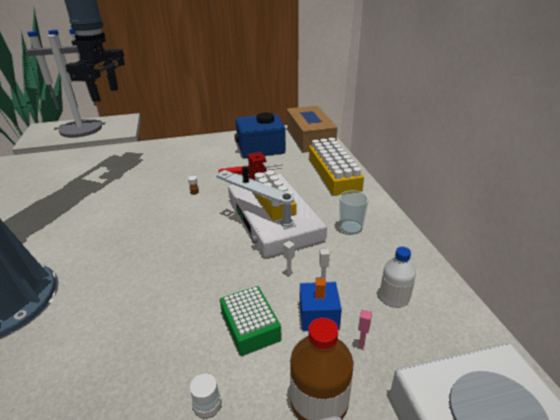

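The top view shows the fork at (184,212), pivot (265,197), post (226,230), bar end (204,249), pin head (365,195) on its blue stand, with pink and white decoys beside it. The side view agrees with this.

```bash
python3 - <<'E'
from h import *
im=cv2.imread('pics/top0.png');c=cam('top');h=cv2.cvtColor(im,cv2.COLOR_BGR2HSV)
def blob(m,x0,y0,x1,y1):
    k=np.zeros_like(m);k[y0:y1,x0:x1]=m[y0:y1,x0:x1]
    cs,_=cv2.findContours(k,0,2);q=max(cs,key=cv2.contourArea);return q,cv2.minAreaRect(q)
H,S,V=cv2.split(h)
red=(((H<6)|(H>174))&(S>150)).astype('u1')
org=((H>=5)&(H<16)&(S>170)&(V>120)).astype('u1')
blu=((H>100)&(H<130)&(S>130)).astype('u1')
blk=((V<45)).astype('u1')
for n,m,b,z in (('fork',red,(165,195,200,230),136),('pin',org,(350,180,380,210),91),('stand',blu,(335,170,390,220),55),('post',blk,(215,220,240,240),162)):
    q,r=blob(m,*b);P=onz(c,*r[0],z);print(n,r,cv2.contourArea(q),P.round(1), [onz(c,*p,z)[:2].round(0).tolist() for p in cv2.boxPoints(r)])
for n,p,z in(('pivot',(265.5,196.5),127),('bar end',(204,249),122),('decTL',(169,184),50),('decTR',(277,164),50),('decBR',(288,226),50),('decBL',(180,244),50)):print(n,onz(c,*p,z).round(1))
cv2.imwrite('pics/crop.png',cv2.resize(im[155:265,160:300],None,fx=5.5,fy=5.5,interpolation=2))
E
```

```text
fork ((184.12451171875, 211.16415405273438), (16.217391967773438, 20.578886032104492), 79.3803482055664) 292.0 [591.2 228.8 136. ] [[606.0, 256.0], [614.0, 208.0], [576.0, 202.0], [569.0, 249.0]]
pin ((364.9499816894531, 193.64999389648438), (6.008327484130859, 6.324554920196533), 18.434947967529297) 28.5 [ 624.6 -201.    91. ] [[620.0, -192.0], [634.0, -197.0], [629.0, -211.0], [615.0, -205.0]]
stand ((361.39190673828125, 195.64865112304688), (29.920616149902344, 29.42742156982422), 9.462322235107422) 817.5 [ 623.1 -198.    55. ] [[594.0, -154.0], [666.0, -169.0], [652.0, -242.0], [580.0, -227.0]]
post ((225.25003051757812, 228.75003051757812), (5.656853675842285, 6.363960266113281), 45.0) 27.5 [546.8 131.3 162. ] [[547.0, 141.0], [556.0, 131.0], [547.0, 122.0], [537.0, 132.0]]
pivot [621.1  38.5 127. ]
bar end [502.1 185.9 122. ]
decTL [666.  280.2  50. ]
decTR [708.8   9.1  50. ]
decBR [553.  -13.9  50. ]
decBL [515.7 254.8  50. ]
```

View pics/crop.png

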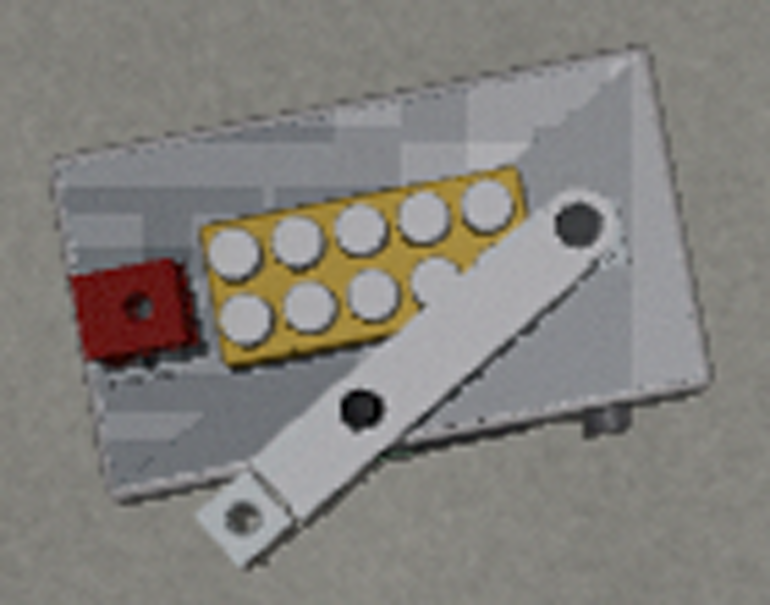

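```bash
python3 - <<'E'
from h import *
c=cam('top')
hole=onz(c,184.86,210.3,136);piv=onz(c,264.86,195.3,127);post=onz(c,225.2,228.8,162);eye=onz(c,203.8,248.8,122)
ang=lambda v:np.degrees(np.arctan2(v[1],v[0]))
print(hole,piv,post,eye)
print(np.linalg.norm((hole-piv)[:2]),np.linalg.norm((post-piv)[:2]),np.linalg.norm((eye-piv)[:2]))
print(ang(hole-piv),ang(post-piv),ang(eye-piv))
# wide vs deck
tl,tr,br,bl=[onz(c,*p,50)[:2] for p in((169.6,184),(277,163.6),(288,225),(181,244.5))]
print((tl+tr+br+bl)/4,ang(tl-tr),ang(bl-br),np.linalg.norm(tl-tr),np.linalg.norm(tl-bl))
E
```

```text
[593.1880519  227.03057708 136.        ] [623.95418262  39.97073449 127.        ] [546.72729992 131.46124704 162.        ] [502.53489415 186.36037805 122.        ]
189.57304531323254 119.72679440259962 190.1908813574833
99.33993946107367 130.16761700428393 129.67317434697108
[611.39850076 131.5354075 ] 99.24736813295686 98.76328175815273 273.1496886828085 153.77400106787584
```

{"fn": "jog_arm", "kwargs": {"linear": [[1.4,-1.68,0],[2.8,-3.36,0],[4.2,-5.04,0],[5.6,-6.72,0],[7.0,-8.4,0],[8.4,-10.1,0],[9.8,-11.8,0],[11.17,-13.44,0]], "twist": [[0,0,-0.9],[0,0,-1.8],[0,0,-2.7],[0,0,-3.6],[0,0,-4.5],[0,0,-5.4],[0,0,-6.3],[0,0,-7.2]], "grip": [100,100,100,100,100,100,100,100]}}

```text
time_s: 1.1
eef_pos: [532.0, 148.3, 255.5]
orientation: [0.537, 0.843, -0.0, -0.0]
contact_force: [0.5, 0.8, 0.4]
finger_gap: 88.3
```

```bash
python3 - <<'E'
from h import *
s=robot.read_state();i=viewer.snapshot('wrist');s2=robot.read_state();print(s,s2['eef_pos'])
s=s2;i=viewer.snapshot('wrist')
np.save('w1.npy',dict(p=s['eef_pos'],q=s['orientation']),allow_pickle=True)
cv2.imwrite('pics/w1.png',i)
c=cam('wrist',s)
for P in ([593.2,227,136],[546.7,131.5,162],[502.5,186.4,122],[624,40,127]):print(proj(c,P))
E
```

```text
{'time_s': 1.1, 'qpos': array([ 5.68597558e-02,  1.30632263e-01,  1.66471266e+00,  2.16789368e-04,
        1.34655503e+00, -3.79883328e-01]), 'joint_vel': array([-0.78364049,  0.41147526, -0.45506629,  0.00232674,  0.03699923,
       -0.03237722]), 'effort': array([ 2.67235413e+00, -4.31955528e+01, -3.14222896e+01, -1.45346294e-01,
        1.90604618e-01, -3.08158575e-03]), 'eef_pos': array([531.96532203, 148.33308118, 255.47712257]), 'orientation': array([ 5.37146712e-01,  8.43488811e-01, -3.99270798e-06, -1.86440955e-04]), 'contact_force': array([0.50324716, 0.84733809, 0.41692524]), 'wrist_torque': array([-0.06992762, -0.01628879, -0.00893307]), 'finger_gap': 88.33823293168136} [536.3084233  142.42174491 255.57923492]
[388.65535111 145.70656132]
[285.90872097 236.89564606]
[264.67873377 143.15449835]
[316.5577944  330.15929984]
```

View pics/w1.png

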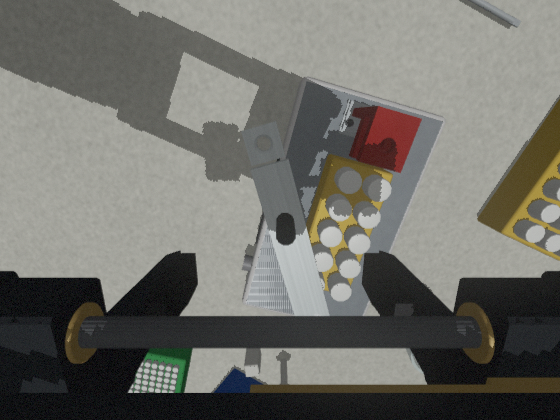

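Projected hole (389,146) and post top (286,237) agree with the picture. Next I descend around the post and cage it.

{"fn": "jog_arm", "kwargs": {"linear": [[0,0,0],[0,0,-0.6],[0,0,-1.4],[0,0,-2.2],[0,0,-3.0],[0,0,-3.45],[0,0,-3.45],[0,0,-3.45]], "twist": [[0,0,0],[0,0,0],[0,0,0],[0,0,0],[0,0,0],[0,0,0],[0,0,0],[0,0,0]], "grip": [100,100,100,100,100,30,30,30], "force": 5}}

```text
time_s: 2.2
eef_pos: [531.5, 150.6, 152.9]
orientation: [0.535, 0.845, 0.0, 0.0]
contact_force: [0.4, -0.2, 0.7]
finger_gap: 60.0
```

{"fn": "jog_arm", "kwargs": {"linear": [[0,0,0],[0,0,0],[0.25,-0.32,0],[0.51,-0.64,0],[0.51,-0.64,0],[0.51,-0.64,0],[0.51,-0.64,0],[0.51,-0.64,0]], "twist": [[0,0,0],[0,0,0],[0,0,0],[0,0,0],[0,0,0],[0,0,0],[0,0,0],[0,0,0]], "grip": [70,70,70,70,30,30,30,30]}}

```text
time_s: 3.2
eef_pos: [546.3, 131.1, 152.2]
orientation: [0.536, 0.844, -0.0, -0.0]
contact_force: [-0.2, -0.2, -0.0]
finger_gap: 26.6
```

{"fn": "jog_arm", "kwargs": {"linear": [[0.2,0.16,0],[0.417,0.32,0],[0.57,0.41,0],[0.72,0.5,0],[0.88,0.575,0],[1.037,0.643,0],[1.2,0.705,0],[1.363,0.763,0]], "twist": [[0,0,-0.2],[0,0,-0.4],[0,0,-0.6],[0,0,-0.8],[0,0,-1.0],[0,0,-1.2],[0,0,-1.4],[0,0,-1.6]], "grip": [30,30,30,30,30,30,30,30]}}

```text
time_s: 4.2
eef_pos: [587.7, 153.9, 152.2]
orientation: [0.605, 0.796, 0.0, 0.0]
contact_force: [-1.3, 0.8, -0.4]
finger_gap: 26.3
```

{"fn": "jog_arm", "kwargs": {"linear": [[0.08,0.025,0],[0.16,0.05,0],[0.25,0.07,0],[0.337,0.093,0],[0.4,0.105,0],[0.47,0.12,0],[0.54,0.133,0],[0.54,0.133,0]], "twist": [[0,0,-0.2],[0,0,-0.4],[0,0,-0.6],[0,0,-0.8],[0,0,-1.05],[0,0,-1.05],[0,0,-1.05],[0,0,-1.05]], "grip": [30,30,30,30,30,30,30,30]}}

```text
time_s: 5.2
eef_pos: [603.8, 157.9, 152.3]
orientation: [0.647, 0.762, 0.0, 0.0]
contact_force: [-0.0, 1.0, -0.4]
finger_gap: 27.0
```

{"fn": "jog_arm", "kwargs": {"linear": [[0.03,0.005,0],[0.06,0.01,0],[0.09,0.015,0],[0.12,0.02,0],[0.15,0.025,0],[0.18,0.03,0],[0.2,0.033,0],[0.2,0.033,0]], "twist": [[0,0,0],[0,0,0],[0,0,0],[0,0,0],[0,0,0],[0,0,0],[0,0,0],[0,0,0]], "grip": [30,30,30,30,30,30,30,30]}}

```text
time_s: 6.2
eef_pos: [609.0, 158.8, 152.1]
orientation: [0.647, 0.762, -0.001, -0.001]
contact_force: [-4.1, 0.2, 2.7]
finger_gap: 26.2
```

{"fn": "jog_arm", "kwargs": {"linear": [[0.02,0.003,0],[0.04,0.006,0],[0.06,0.01,0],[0.06,0.01,0],[0.06,0.01,0],[0.06,0.01,0],[0.06,0.01,0],[0.06,0.01,0]], "twist": [[0,0,0],[0,0,0],[0,0,0],[0,0,0],[0,0,0],[0,0,0],[0,0,0],[0,0,0]], "grip": [30,30,30,30,30,30,30,30]}}

```text
time_s: 7.2
eef_pos: [609.6, 158.9, 152.0]
orientation: [0.647, 0.762, -0.002, -0.001]
contact_force: [-9.9, -0.8, 5.8]
finger_gap: 27.4
```

Contact rose to 10 N where the stop was expected, against about 1 N of hinge friction, so the bar is at its stop. I'll back off, open, rise and go to the pin.

{"fn": "jog_arm", "kwargs": {"linear": [[-0.16,-0.02,0],[-0.18,-0.03,0],[-0.18,-0.03,0.5],[-0.18,-0.03,1.5],[-0.18,-0.03,2.6],[-0.18,-0.03,3.4],[0.0,-1.2,3.4],[0.1,-2.8,3.4]], "twist": [[0,0,0],[0,0,0],[0,0,0],[0,0,0],[0,0,0],[0,0,0],[0,0,0],[0,0,0]], "grip": [30,60,90,100,100,100,100,100]}}

```text
time_s: 8.2
eef_pos: [615.3, 75.1, 256.3]
orientation: [0.646, 0.763, 0.001, 0.001]
contact_force: [0.8, 0.4, -0.1]
finger_gap: 87.9
```

{"fn": "jog_arm", "kwargs": {"linear": [[0.05,-1.6,0],[0.1,-3.2,0],[0.15,-4.8,0],[0.2,-6.4,0],[0.25,-7.8,0],[0.3,-8.8,0],[0.32,-9.2,0],[0.32,-9.2,0]], "twist": [[0,0,0],[0,0,0],[0,0,0],[0,0,0],[0,0,0],[0,0,0],[0,0,0],[0,0,0]], "grip": [100,100,100,100,100,100,100,100]}}

```text
time_s: 9.2
eef_pos: [624.1, -201.2, 254.7]
orientation: [0.648, 0.762, 0.0, 0.0]
contact_force: [-0.4, 0.3, 0.2]
finger_gap: 88.0
```

```bash
python3 - <<'E'
from h import *
s=robot.read_state();i=viewer.snapshot('wrist');t=viewer.snapshot('top')
print(s['time_s'],s['eef_pos'],R.from_quat(s['orientation']).as_euler('zyx',degrees=True))
cv2.imwrite('pics/w2.png',i);cv2.imwrite('pics/top2.png',t)
c=cam('wrist',s);print(proj(c,[624.6,-201,91]))
H,S,V=cv2.split(cv2.cvtColor(i,cv2.COLOR_BGR2HSV))
m=((H>=5)&(H<18)&(S>170)&(V>130)).astype('u1')
cs,_=cv2.findContours(m,0,2)
for q in cs:
    if cv2.contourArea(q)>60:
        r=cv2.minAreaRect(q);a=cv2.approxPolyDP(q,2,True)[:,0]
        print(r,[onz(c,*p,91)[:2].round(1).tolist() for p in a],a.tolist())
v=np.hstack([i,cv2.resize(t[155:265,160:300],(560,440))[:420]])
cv2.imwrite('pics/v2.png',cv2.resize(v,(800,300)))
cv2.imwrite('pics/w2c.png',cv2.resize(i[100:340,180:400],None,fx=2.5,fy=2.5))
E
```

```text
9.2 [ 624.10487208 -201.20597445  254.74321037] [-9.92592099e+01  4.07277322e-02  1.79993713e+02]
[279.9729094  196.82863121]
```

View pics/v2.png

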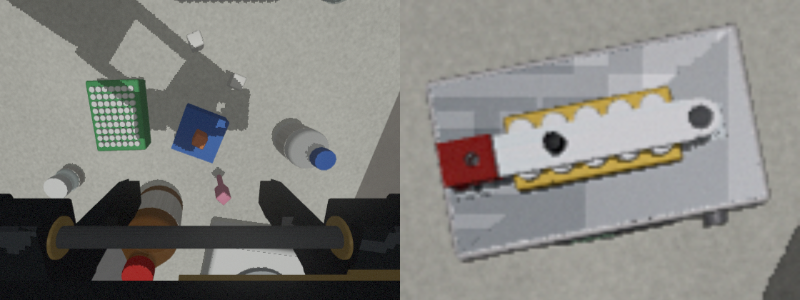

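The right half shows the bar closed into the fork. In the wrist view the pin head sits in shadow near (278,194), so I'll loosen the mask to measure it.

```bash
python3 - <<'E'
from h import *
s=robot.read_state();i=cv2.imread('pics/w2.png');c=cam('wrist',s)
H,S,V=cv2.split(cv2.cvtColor(i,cv2.COLOR_BGR2HSV))
m=((H<20)&(S>130)&(V>35)).astype('u1');k=np.zeros_like(m);k[160:230,240:320]=m[160:230,240:320]
cs,_=cv2.findContours(k,0,2)
for q in cs:
    if cv2.contourArea(q)>30:
        print(cv2.minAreaRect(q),cv2.contourArea(q))
m=((H>100)&(H<130)&(S>130)&(V>30)).astype('u1');m[:,:220]=0;m[:,340:]=0;m[235:]=0
cs,_=cv2.findContours(m,0,2);q=max(cs,key=cv2.contourArea);print('stand',cv2.minAreaRect(q),q.reshape(-1,2).min(0),q.reshape(-1,2).max(0))
g=cv2.convertScaleAbs(i[140:250,220:340],alpha=2)
cv2.imwrite('pics/w2c.png',cv2.resize(g,None,fx=6,fy=5.4,interpolation=2))
E
```

```text
((279.5000305175781, 194.50001525878906), (19.230182647705078, 21.913467407226562), 26.56505012512207) 334.0
stand ((280.1849365234375, 186.50685119628906), (63.43630599975586, 66.5964126586914), 20.556045532226562) [240 145] [319 227]
```

View pics/w2c.png

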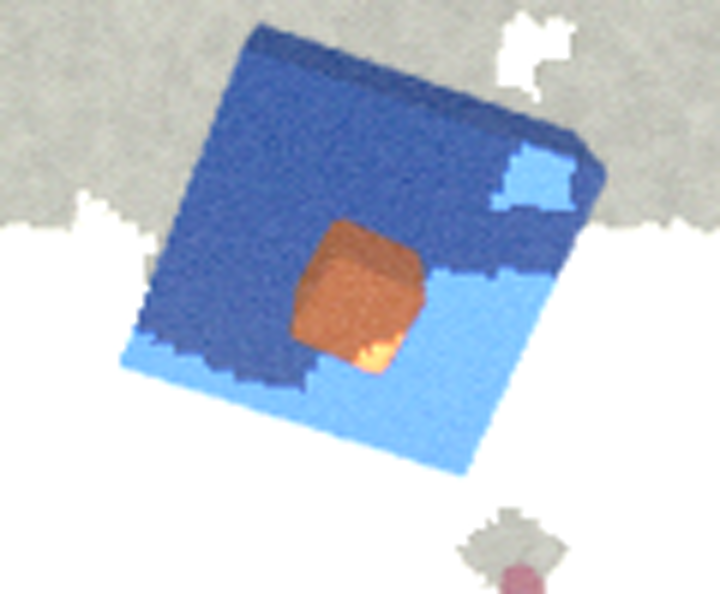

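The crop shows the head's top face with corners near (322,248), (425,293), (381,374), (292,336), on the stand's top.

```bash
python3 - <<'E'
from h import *
s=robot.read_state();c=cam('wrist',s)
f=lambda x,y:(220+(x+.5)/6-.5,140+(y+.5)/5.4-.5)
def show(L,z):
    P=np.array([onz(c,*f(*p),z)[:2] for p in L]);d=np.roll(P,-1,0)-P
    print(P.mean(0),np.linalg.norm(d,axis=1).round(1),np.degrees(np.arctan2(d[:,1],d[:,0])).round(1))
show([(318,250),(425,295),(381,374),(292,336)],91)
show([(248,52),(585,160),(466,474),(120,362)],55)
print(s['eef_pos'])
E
```

```text
[ 623.30946194 -200.59951645] [19.4 16.6 16.4 16.7] [ -16.2 -106.1  163.    84.1]
[ 623.28326591 -200.19589654] [63.8 69.7 69.4 68. ] [-10.1 -97.5 168.5  77.8]
[ 624.08954341 -199.77780737  254.50247114]
```

{"fn": "jog_arm", "kwargs": {"linear": [[-0.02,-0.01,0],[-0.02,-0.01,0],[-0.02,-0.01,-1.0],[-0.02,-0.01,-2.2],[-0.02,-0.01,-3.4],[-0.02,-0.01,-4.6],[-0.02,-0.01,-5.6],[-0.02,-0.01,-5.94]], "twist": [[0,0,-1.5],[0,0,-3.0],[0,0,-3.9],[0,0,-3.9],[0,0,-3.9],[0,0,-3.9],[0,0,-3.9],[0,0,-3.9]], "grip": [60,60,60,60,60,60,60,60]}}

```text
time_s: 10.3
eef_pos: [622.3, -199.1, 74.0]
orientation: [0.788, 0.616, -0.001, -0.002]
contact_force: [-0.2, -0.3, -0.1]
finger_gap: 52.8
```

{"fn": "jog_arm", "kwargs": {"linear": [[0,0,0],[0,0,0],[0,0,0],[0,0,0],[0,0,0],[0,0,0],[0,0,0],[0,0,0]], "twist": [[0,0,0],[0,0,0],[0,0,0],[0,0,0],[0,0,0],[0,0,0],[0,0,0],[0,0,0]], "grip": [40,30,18,14,14,14,14,14], "force": 20}}

```text
time_s: 11.3
eef_pos: [623.9, -201.5, 77.2]
orientation: [0.788, 0.615, 0.0, 0.001]
contact_force: [-1.5, 0.9, 5.8]
finger_gap: 18.0
```

{"fn": "jog_arm", "kwargs": {"linear": [[0,0,0.1],[0,0,0.4],[0,0,1.0],[0,0,2.0],[0,0,3.2],[0,0,4.6],[0,0,5.6],[0,0,6.0]], "twist": [[0,0,0],[0,0,0],[0,0,0],[0,0,0],[0,0,0],[0,0,0],[0,0,0],[0,0,0]], "grip": [14,14,14,14,14,14,14,14], "force": 25}}

```text
time_s: 12.3
eef_pos: [624.2, -201.7, 259.7]
orientation: [0.788, 0.615, 0.001, 0.002]
contact_force: [0.7, -0.6, -0.8]
finger_gap: 17.9
```

```bash
python3 - <<'E'
from h import *
for k in range(4):
    s=robot.read_state();i=viewer.snapshot('wrist')
    print(s['time_s'],s['eef_pos'].round(2),s['contact_force'].round(2),s['wrist_torque'].round(3),s['finger_gap'])
cv2.imwrite('pics/w3.png',i)
E
```

```text
12.3 [ 624.22 -201.66  259.69] [ 0.68 -0.6  -0.8 ] [-0.075  0.052  0.053] 17.927722577113716
12.35 [ 624.28 -201.69  259.93] [ 0.01 -0.35 -0.05] [-0.051  0.066  0.018] 18.44164665595931
12.4 [ 623.85 -201.46  257.98] [ 0.17  0.35 -0.45] [-0.034  0.117 -0.022] 17.775162059753953
12.45 [ 623.26 -201.15  256.13] [-0.    1.25 -0.65] [-0.072  0.076  0.015] 18.043931788823237
```

View pics/w3.png

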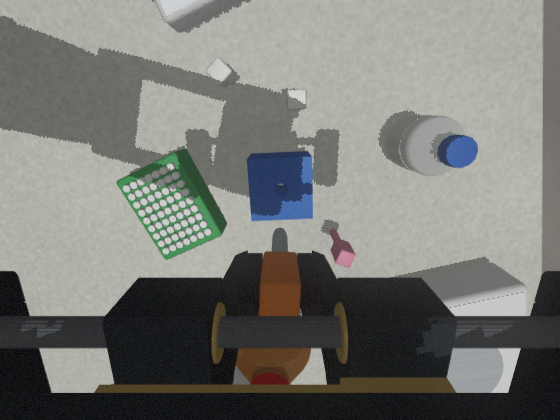

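The pin is held upright, with its tip at about (280,231), and the stand is empty. Next I carry it over the fork and rotate to the shaker's yaw.

{"fn": "jog_arm", "kwargs": {"linear": [[-0.1,1.5,0],[-0.2,3.3,0],[-0.35,5.1,0],[-0.5,6.9,0],[-0.6,8.7,0],[-0.75,10.5,0],[-0.85,12.3,0],[-0.95,13.5,0]], "twist": [[0,0,0.5],[0,0,1.0],[0,0,1.5],[0,0,2.0],[0,0,2.5],[0,0,3.0],[0,0,3.5],[0,0,3.9]], "grip": [14,14,14,14,14,14,14,14]}}

```text
time_s: 13.5
eef_pos: [593.3, 206.1, 253.8]
orientation: [0.646, 0.763, -0.001, -0.001]
contact_force: [0.3, -0.6, -0.6]
finger_gap: 18.0
```

{"fn": "jog_arm", "kwargs": {"linear": [[0,0.3,0],[0,0.3,0],[0,0.3,0],[0,0.3,0],[0,0.3,0],[0,0.3,0],[0,0.3,0],[0,0.3,0]], "twist": [[0,0,0],[0,0,0],[0,0,0],[0,0,0],[0,0,0],[0,0,0],[0,0,0],[0,0,0]], "grip": [14,14,14,14,14,14,14,14]}}

```text
time_s: 14.5
eef_pos: [594.8, 212.8, 256.1]
orientation: [0.647, 0.762, 0.0, 0.0]
contact_force: [0.2, 0.2, 0.2]
finger_gap: 17.4
```

```bash
cat > look.py <<'E'
from h import *
import sys
ps=[]
for k in range(6): 
    s=robot.read_state();i=viewer.snapshot('wrist');ps.append(s['eef_pos'])
s=dict(s);s['eef_pos']=np.median(ps,0)
print(s['time_s'],np.round(ps,1).tolist(),s['contact_force'].round(2),np.degrees(R.from_quat(s['orientation']).as_rotvec()).round(1))
c=cam('wrist',s);hp=proj(c,[593.2,227,136]);Rm=R.from_quat(s['orientation']).as_matrix()
tip=s['eef_pos']+Rm@[0,0,68.5];print('hole px',hp,'tip',tip,'px',proj(c,tip))
cv2.imwrite(f'pics/{sys.argv[1]}f.png',i)
u,v=int(hp[0]),int(hp[1]);g=i[max(v-60,0):v+60,u-70:u+70];print('crop origin',u-70,max(v-60,0))
cv2.imwrite(f'pics/{sys.argv[1]}.png',cv2.resize(cv2.convertScaleAbs(g,alpha=1.6),None,fx=5,fy=5,interpolation=2))
np.savez(f'{sys.argv[1]}.npz',p=s['eef_pos'],q=s['orientation'])
E
python3 look.py w4
```

```text
14.75 [[594.8, 212.8, 256.1], [594.8, 212.9, 256.0], [594.8, 212.9, 256.0], [594.8, 212.9, 256.0], [594.8, 212.9, 256.0], [594.8, 212.9, 256.0]] [ 0.56  0.09 -1.42] [116.5 137.2   0. ]
hole px [280.42890831 193.78125708] tip [594.80183593 212.8724409  187.52079974] px [279.61877839 231.92798033]
crop origin 210 133
```

View pics/w4.png

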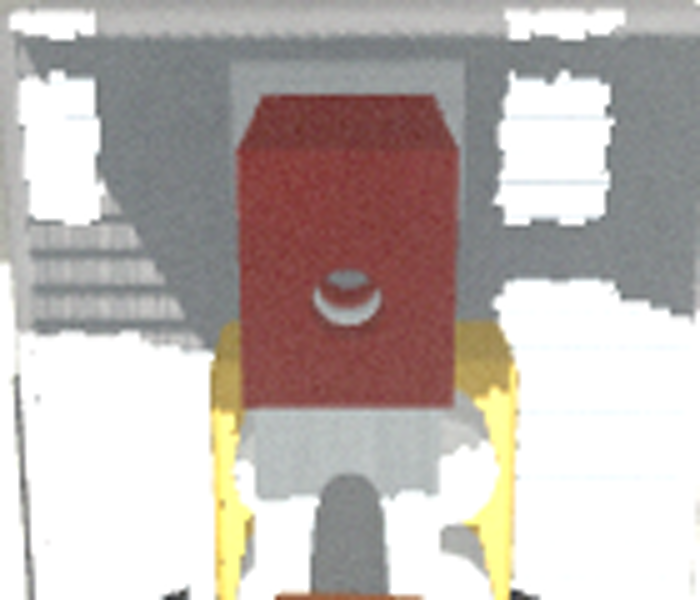

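The hole mouth is at about (279.0,192.0) and the far edge of the pin tip at (279.5,227.7).

```bash
python3 - <<'E'
from h import *
z=np.load('w4.npz');s=dict(eef_pos=z['p'],orientation=z['q']);c=cam('wrist',s)
print(onz(c,279.0,192.0,136), [onz(c,u,v,136)[:2].round(1).tolist() for u,v in((272.3,192),(285.7,192),(279,186.3),(279,198))])
# tip rim far point prediction
Rm=R.from_quat(z['q']).as_matrix()
for zz in(67,68.5,70):
  print(zz,proj(c,z['p']+Rm@[0,0,zz]+Rm@[4.2,0,0]),proj(c,z['p']+Rm@[-4.2,0,zz]))
f=lambda x,y:(210+(x+.5)/5-.5,133+(y+.5)/5-.5)
P=np.array([onz(c,*f(*p),136)[:2] for p in((237,148),(459,148),(455,407),(242,407))]);print(P.mean(0),np.linalg.norm(np.roll(P,-1,0)-P,axis=1))
E
```

```text
[591.77253123 228.31736832 136.        ] [[586.3, 227.4], [597.3, 229.2], [591.0, 233.1], [592.6, 223.2]]
67 [279.62235954 226.9645046 ] [279.61801714 238.40749195]
68.5 [279.62093934 226.20691726] [279.61664282 237.58184822]
70 [279.61953833 225.45957092] [279.61528686 236.76723527]
[591.53178195 231.08088965] [36.01701672 44.13830666 36.38206096 44.13765538]
```

{"fn": "jog_arm", "kwargs": {"linear": [[-0.05,0.25,0],[-0.097,0.51,0],[-0.097,0.51,-0.4],[-0.097,0.51,-0.9],[-0.097,0.51,-1.3],[-0.097,0.51,-1.5],[-0.097,0.51,-1.5],[-0.097,0.51,-1.5]], "twist": [[0,0,0],[0,0,0],[0,0,0],[0,0,0],[0,0,0],[0,0,0],[0,0,0],[0,0,0]], "grip": [14,14,14,14,14,14,14,14]}}

```text
time_s: 15.8
eef_pos: [592.3, 228.1, 211.5]
orientation: [0.647, 0.762, 0.0, 0.0]
contact_force: [0.2, 0.2, -0.7]
finger_gap: 18.0
```

```bash
python3 look.py w5
```

```text
16.05 [[592.3, 228.1, 211.5], [592.3, 228.2, 211.7], [592.3, 228.2, 211.7], [592.2, 228.2, 211.7], [592.2, 228.1, 211.6], [592.1, 228.1, 211.5]] [ 0.57  0.05 -0.47] [1.165e+02 1.372e+02 1.000e-01]
hole px [280.59504466 230.00353183] tip [592.29439045 228.15234766 143.10792031] px [279.61845381 231.92794472]
crop origin 210 170
```

View pics/w5.png

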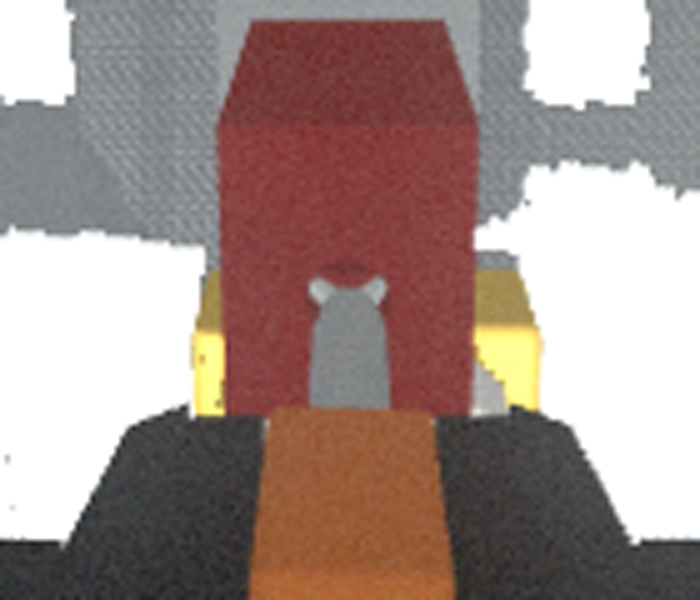

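```bash
python3 - <<'E'
from h import *
z=np.load('w5.npz');s=dict(eef_pos=z['p'],orientation=z['q']);c=cam('wrist',s)
h=onz(c,279.1,230.0,136);t=onz(c,279.5,232.6,143.1);print(h,t,(h-t))
i=cv2.imread('pics/w5f.png');f=lambda x,y:(210+(x+.5)/5-.5,170+(y+.5)/5-.5)
print(onz(c,*f(348,415),136), onz(c,*f(348,123),136))
E
```

```text
[592.14677274 226.83017771 136.        ] [592.29469377 227.64599609 143.1       ] [-0.14792103 -0.81581838 -7.1       ]
[595.0694324  209.44039517 136.        ] [587.96276358 252.79766938 136.        ]
```

{"fn": "jog_arm", "kwargs": {"linear": [[-0.005,-0.02,0],[-0.005,-0.02,-0.1],[-0.005,-0.02,-0.2],[-0.005,-0.02,-0.25],[-0.005,-0.02,-0.3],[-0.005,-0.02,-0.35],[-0.005,-0.02,-0.4],[-0.005,-0.02,-0.4]], "twist": [[0,0,0],[0,0,0],[0,0,0],[0,0,0],[0,0,0],[0,0,0],[0,0,0],[0,0,0]], "grip": [14,14,14,14,14,14,14,14]}}

```text
time_s: 17.1
eef_pos: [591.7, 227.5, 198.9]
orientation: [0.647, 0.762, -0.0, -0.0]
contact_force: [0.0, 1.1, -0.3]
finger_gap: 18.1
```

The tip is about 5 mm into the hole with no reaction. I'll continue gently.

{"fn": "jog_arm", "kwargs": {"linear": [[0,0,-0.08],[0,0,-0.16],[0,0,-0.24],[0,0,-0.32],[0,0,-0.38],[0,0,-0.42],[0,0,-0.42],[0,0,-0.42]], "twist": [[0,0,0],[0,0,0],[0,0,0],[0,0,0],[0,0,0],[0,0,0],[0,0,0],[0,0,0]], "grip": [14,14,14,14,14,14,14,14]}}

```text
time_s: 18.1
eef_pos: [591.8, 227.5, 186.5]
orientation: [0.647, 0.762, 0.0, 0.0]
contact_force: [0.4, 0.2, -0.7]
finger_gap: 17.6
```

```bash
python3 - <<'E'
from h import *
for k in range(4):
    s=robot.read_state();viewer.snapshot('side');print(s['eef_pos'].round(2),s['contact_force'].round(2),s['wrist_torque'].round(3))
E
```

```text
[591.83 227.53 186.53] [ 0.35  0.24 -0.7 ] [-0.075  0.084 -0.03 ]
[591.83 227.53 186.55] [ 1.1  -0.34  0.24] [-0.112  0.029  0.02 ]
[591.82 227.52 186.53] [-0.06  0.3  -0.16] [-0.049  0.018  0.022]
[591.82 227.51 186.51] [ 0.3   1.1  -0.84] [-0.11   0.015  0.074]
```

{"fn": "jog_arm", "kwargs": {"linear": [[0,0,-0.1],[0,0,-0.2],[0,0,-0.3],[0,0,-0.38],[0,0,-0.46],[0,0,-0.5],[0,0,-0.5],[0,0,-0.5]], "twist": [[0,0,0],[0,0,0],[0,0,0],[0,0,0],[0,0,0],[0,0,0],[0,0,0],[0,0,0]], "grip": [14,14,14,14,14,14,14,14]}}

```text
time_s: 19.3
eef_pos: [591.8, 227.5, 171.5]
orientation: [0.647, 0.762, 0.0, 0.0]
contact_force: [-0.1, 0.1, -0.9]
finger_gap: 17.9
```

{"fn": "jog_arm", "kwargs": {"linear": [[0,0,-0.08],[0,0,-0.16],[0,0,-0.24],[0,0,-0.32],[0,0,-0.38],[0,0,-0.4],[0,0,-0.4],[0,0,-0.4]], "twist": [[0,0,0],[0,0,0],[0,0,0],[0,0,0],[0,0,0],[0,0,0],[0,0,0],[0,0,0]], "grip": [14,14,14,14,14,14,14,14]}}

```text
time_s: 20.3
eef_pos: [591.8, 227.5, 159.5]
orientation: [0.647, 0.762, 0.0, 0.0]
contact_force: [0.4, -0.3, -0.6]
finger_gap: 18.1
```

{"fn": "jog_arm", "kwargs": {"linear": [[0,0,-0.01],[0,0,-0.02],[0,0,-0.03],[0,0,-0.04],[0,0,-0.05],[0,0,-0.06],[0,0,-0.06],[0,0,-0.06]], "twist": [[0,0,0],[0,0,0],[0,0,0],[0,0,0],[0,0,0],[0,0,0],[0,0,0],[0,0,0]], "grip": [14,14,14,14,14,14,14,14]}}

```text
time_s: 21.3
eef_pos: [591.8, 227.5, 158.1]
orientation: [0.647, 0.762, 0.0, 0.0]
contact_force: [-3.7, -0.9, 5.7]
finger_gap: 17.6
```

{"fn": "jog_arm", "kwargs": {"linear": [[0,0,-0.01],[0,0,-0.02],[0,0,-0.03],[0,0,-0.04],[0,0,-0.04],[0,0,-0.04],[0,0,-0.04],[0,0,-0.04]], "twist": [[0,0,0],[0,0,0],[0,0,0],[0,0,0],[0,0,0],[0,0,0],[0,0,0],[0,0,0]], "grip": [14,14,14,14,14,14,14,14]}}

```text
time_s: 22.3
eef_pos: [591.9, 227.6, 158.1]
orientation: [0.647, 0.762, 0.0, 0.0]
contact_force: [-6.7, -0.9, 10.8]
finger_gap: 17.9
```

Contact is 11 N upward at TCP z 158.1, where the head should seat. I'll release, rise and look.

{"fn": "jog_arm", "kwargs": {"linear": [[0,0,0.03],[0,0,0.03],[0,0,0.03],[0,0,0.03],[0,0,0.8],[0,0,1.8],[0,0,2.8],[0,0,3.2]], "twist": [[0,0,0],[0,0,0],[0,0,0],[0,0,0],[0,0,0],[0,0,0],[0,0,0],[0,0,0]], "grip": [25,50,60,60,60,60,60,60]}}

```text
time_s: 23.3
eef_pos: [592.6, 227.7, 254.4]
orientation: [0.647, 0.762, 0.001, 0.001]
contact_force: [-0.1, 0.0, -0.1]
finger_gap: 53.0
```

{"fn": "jog_arm", "kwargs": {"linear": [[-0.5,-0.5,0.2],[-1.5,-1.0,0.3],[-3.0,-1.0,0.3],[-4.5,-1.0,0.3],[-6.0,-1.0,0.3],[-6.0,-1.0,0.3],[-6.0,-1.0,0.3],[-6.0,-1.0,0.3]], "twist": [[0,0,0],[0,0,0],[0,0,0],[0,0,0],[0,0,0],[0,0,0],[0,0,0],[0,0,0]], "grip": [60,60,60,60,60,60,60,60]}}

```text
time_s: 24.3
eef_pos: [412.8, 197.4, 261.4]
orientation: [0.648, 0.762, 0.0, 0.0]
contact_force: [0.4, -0.4, 0.5]
finger_gap: 52.9
```

```bash
python3 - <<'E'
from h import *
print(robot.read_state()['eef_pos'])
a=viewer.snapshot('side');b=viewer.snapshot('top')
cv2.imwrite('pics/s6.png',a);cv2.imwrite('pics/t6.png',b)
ca=cam('side');cb=cam('top')
for z in(98,110,126,136,172):print(z,proj(ca,[592,227.3,z]),proj(cb,[592,227.3,z]))
u,v=map(int,proj(ca,[592,227.3,136]))
A=cv2.resize(a[v-35:v+35,u-30:u+60],(540,420),interpolation=2);B=cv2.resize(b[170:250,165:285],(540,360)[:2],interpolation=2)[:,:]
B=cv2.resize(B,(260,174));C=np.zeros((420,260,3),'u1');C[:174]=B;cv2.imwrite('pics/v6.png',np.hstack([A,C]));print(u-30,v-35)
for n,i,c in(('side',a,ca),('top',b,cb)):
    H,S,V=cv2.split(cv2.cvtColor(i,cv2.COLOR_BGR2HSV));m=((H>=6)&(H<16)&(S>150)&(V>100)).astype('u1')
    p=proj(c,[592,227.3,154]);k=np.zeros_like(m);x,y=map(int,p);k[y-25:y+25,x-20:x+20]=m[y-25:y+25,x-20:x+20]
    cs,_=cv2.findContours(k,0,2);q=max(cs,key=cv2.contourArea);print(n,cv2.boundingRect(q),cv2.minAreaRect(q),p)
E
```

```text
[412.8281196  197.41965802 261.36079759]
98 [257.19498654 169.86456575] [187.43989386 211.79934574]
110 [256.95774024 165.78906239] [186.60822228 211.49380951]
126 [256.6366312  160.27293434] [185.47498938 211.07748686]
136 [256.43310636 156.77671046] [184.75217035 210.81194045]
172 [255.68176229 143.86984856] [182.05268772 209.82021515]
226 121
side (253, 143, 9, 16) ((257.0034484863281, 150.5413818359375), (15.363415718078613, 7.22495698928833), 85.2363510131836) [256.06114015 150.38693949]
top (178, 206, 9, 8) ((182.1486358642578, 209.3918914794922), (7.39795446395874, 7.39795446395874), 80.53767395019531) [183.42190001 210.32323097]
```

View pics/v6.png

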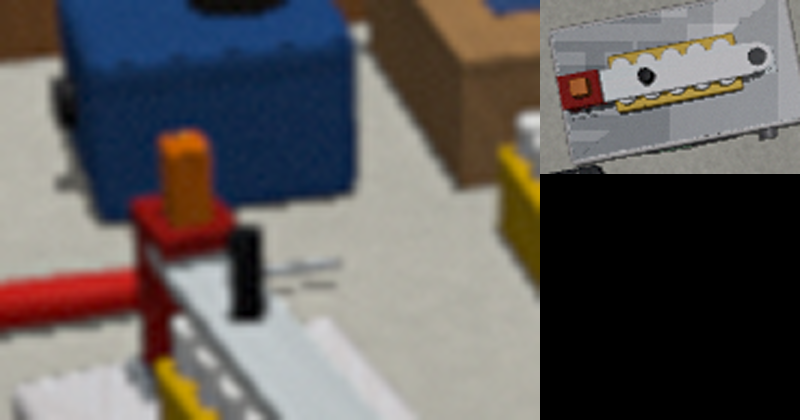

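The head stands upright on the fork and the bar is closed; the side view puts its top at the right row. Resolution there is about 3 mm/px, so I'll check that it is seated by a gentle touch on the head with closed fingertips.

{"fn": "jog_arm", "kwargs": {"linear": [[1.5,0.25,0],[3.0,0.5,0],[4.5,0.75,0],[5.97,1.0,0],[5.97,1.0,-0.6],[5.97,1.0,-1.3],[5.97,1.0,-1.9],[5.97,1.0,-2.1]], "twist": [[0,0,0],[0,0,0],[0,0,0],[0,0,0],[0,0,0],[0,0,0],[0,0,0],[0,0,0]], "grip": [30,0,0,0,0,0,0,0]}}

```text
time_s: 25.4
eef_pos: [589.5, 227.3, 196.4]
orientation: [0.647, 0.762, -0.001, -0.001]
contact_force: [0.5, -0.4, 0.1]
finger_gap: 0.2
```

{"fn": "jog_arm", "kwargs": {"linear": [[0,0,0],[0,0,-0.05],[0,0,-0.1],[0,0,-0.15],[0,0,-0.2],[0,0,-0.24],[0,0,-0.24],[0,0,-0.24]], "twist": [[0,0,0],[0,0,0],[0,0,0],[0,0,0],[0,0,0],[0,0,0],[0,0,0],[0,0,0]], "grip": [0,0,0,0,0,0,0,0]}}

```text
time_s: 26.4
eef_pos: [590.9, 227.5, 191.2]
orientation: [0.647, 0.762, -0.0, -0.0]
contact_force: [0.2, -0.6, -0.7]
finger_gap: 0.5
```

{"fn": "jog_arm", "kwargs": {"linear": [[0.03,0,-0.01],[0.03,0,-0.03],[0.03,0,-0.05],[0.03,0,-0.07],[0.03,0,-0.08],[0.03,0,-0.08],[0.03,0,-0.08],[0.03,0,-0.08]], "twist": [[0,0,0],[0,0,0],[0,0,0],[0,0,0],[0,0,0],[0,0,0],[0,0,0],[0,0,0]], "grip": [0,0,0,0,0,0,0,0]}}

```text
time_s: 27.4
eef_pos: [591.9, 227.6, 189.4]
orientation: [0.647, 0.762, 0.0, 0.0]
contact_force: [-1.5, -0.3, 4.9]
finger_gap: 0.6
```

{"fn": "jog_arm", "kwargs": {"linear": [[0,0,-0.01],[0,0,-0.02],[0,0,-0.03],[0,0,-0.03],[0,0,-0.03],[0,0,-0.03],[0,0,-0.03],[0,0,-0.03]], "twist": [[0,0,0],[0,0,0],[0,0,0],[0,0,0],[0,0,0],[0,0,0],[0,0,0],[0,0,0]], "grip": [0,0,0,0,0,0,0,0]}}

```text
time_s: 28.4
eef_pos: [592.2, 227.6, 189.4]
orientation: [0.647, 0.762, 0.001, 0.0]
contact_force: [-3.5, 0.3, 8.9]
finger_gap: 0.7
```

Contact came at 189.4 − 17 = 172.4 mm against 172 for a flush head, and it held firm from 5 to 9 N. I'll retreat and do a last check.

{"fn": "jog_arm", "kwargs": {"linear": [[0,0,0.3],[0,0,1.2],[0,0,2.2],[-1.0,0,2.5],[-2.5,0,2.5],[-4.0,0,2.5],[-5.5,0,2.5],[-6.0,0,2.5]], "twist": [[0,0,0],[0,0,0],[0,0,0],[0,0,0],[0,0,0],[0,0,0],[0,0,0],[0,0,0]], "grip": [0,0,0,0,0,0,0,0]}}

```text
time_s: 29.4
eef_pos: [409.9, 227.6, 262.9]
orientation: [0.647, 0.762, -0.0, -0.0]
contact_force: [0.8, -0.3, -0.3]
finger_gap: 0.6
```

{"fn": "jog_arm", "kwargs": {"linear": [[0,0,0],[0,0,0],[0,0,0],[0,0,0],[0,0,0],[0,0,0],[0,0,0],[0,0,0]], "twist": [[0,0,0],[0,0,0],[0,0,0],[0,0,0],[0,0,0],[0,0,0],[0,0,0],[0,0,0]], "grip": [0,0,0,0,0,0,0,0]}}

```text
time_s: 30.4
eef_pos: [411.7, 227.5, 263.0]
orientation: [0.647, 0.762, 0.0, 0.0]
contact_force: [0.3, -0.2, -0.5]
finger_gap: 0.3
```

```bash
python3 - <<'E'
from h import *
s=robot.read_state();b=viewer.snapshot('top');cv2.imwrite('pics/t7.png',b);a=cv2.imread('pics/top0.png')
print(s['time_s'],s['eef_pos'],s['contact_force'])
cv2.imwrite('pics/v7.png',b)
E
```

```text
30.4 [411.73689895 227.52056983 262.95532672] [ 0.32173    -0.23003458 -0.52635908]
```

View pics/v7.png

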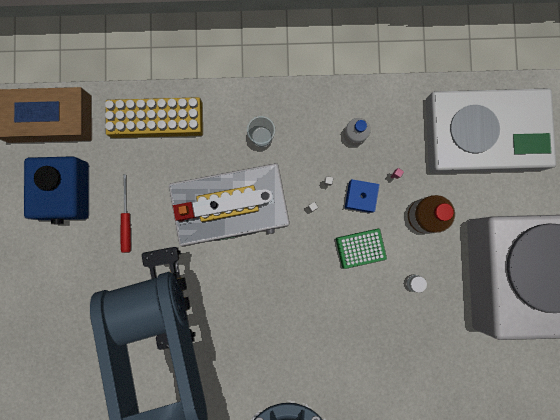

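The pin sits in the fork at (182,210), the bar is closed, the stand is empty and the bystanders are unmoved. The arm hides the small vial at (154,284), but it stayed well above it.

```bash
python3 -c "
from bench import robot
print(robot.close_job())"
```

```text
the job is handed in; nothing more can be done
None
```

The job is done and handed in at about 30 s: the bar is in the fork and the lock pin is fully down through it, with the gripper clear of everything.

- **Bar:** I swung it by its post until it met the stop. The force rose to about 10 N, against about 1 N of hinge friction, at the position I expected.
- **Pin:** I took the orange-headed pin from the blue stand and lowered it through the fork and the bar's eye. There was no noticeable resistance until the head seated at about 11 N.
- **Flush check:** After letting go, I touched the top of the head gently with closed fingers. It was at 172.4 mm (172 mm if flush) and stayed firm from 5 to 9 N.
- **Last picture:** The last top view shows the bar closed and the pin in the fork. The bystanders are where they were, except the small vial, which the arm hid; the tool stayed well above it.

**Disagreements:**
- My camera estimates of the hole differed by about 1.5 mm; I resolved that with the close-up view.
- Sideways readings of about 7 N while seating and 3.5 N in the flush check went away once the arm backed off.
- The first long move stopped short of its target, so I corrected it before closing on the post.

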